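Unload the tilted carving vise and count the piece

TASK

Slide the carving vise's movable jaw fully open to its stop, ease the finished round plaque sideways out from under the fixed jaw's lip and draw it out of the leaning vise, and set it down (do not drop it) standing upright on its foot in the empty near half of the wooden tray. Then count it: swing the tally counter's lever over to its stop and let it spring back. Leave the jaw open, and leave the other plaque, the tin, the mallet and the chisel where they are.

Things in the scene. Friction and masses are not known exactly. Their poses are not given: they have to be found in the camera images.
- jaw (a joint): travel of the vise's movable jaw in m: 0 = closed on the plaque's foot, 0.050 = fully open at its stop. It slides along the +y axis of jaw_grip (level). Stiff: needs about 6 N to move, and stays where it is left.
- jaw_grip (a point): point on the movable jaw's steel grip fin, 16 mm below its top edge, 80 mm above the bed; fin 14 mm thick (y), 36 mm wide (x), 67 mm high. Axes of the leaning vise head: y = opening direction, level; z = out of the vise, leaning about 26 degrees from vertical to the vise's front (robot side); x = up the sloping bed. Jaw closed: 85 mm along y from the clamped foot's centre.
- vise: fixed grey steel vise; origin under its base, below the bed centre; z up, y the opening direction, x away from its front. Bed centre 75 mm up, sloping 26 degrees, low side at -x, where an 18 mm ledge stops the foot. Fixed jaw on the -y side, movable on +y, both 30 mm high. At 22 to 30 mm above the bed each has a lip that overhangs the foot by 8 mm: it lifts out only when clear of both lips.
- plaque: finished wooden plaque, 0.13 to 0.25 kg, clamped at the start with axes parallel to the leaning vise head. Origin: centre of the foot's underside; z up through it, x through the disc's thickness. Foot 64 (x) by 70 (y) by 20 mm high; neck 30 (y) by 16 mm (x) up to the disc; flat round disc 92 mm in diameter, 16 mm thick, centred at z = 80 mm, top at 126 mm.
- tray: fixed open wooden tray for finished work, 240 mm (x) by 150 mm (y), 30 mm high, walls and floor 5 mm thick. Origin at the centre of its underside, z up. Its far half (+x) holds the other plaque; the near half (-x, towards the robot) is empty.
- plaque2: another finished plaque, same shape and size and same origin, standing upright in the far half of the tray; to be left alone.
- counter: fixed bench tally counter, metal housing 60 by 58 mm, 52 mm high, on a plate 100 mm (x) by 80 mm (y). Origin at the centre of its underside, z up, its number window faces -x. The lever's pivot axis is parallel to y, at x = 0, z = 58 mm, between two small cheeks on top.
- tally_lever (a joint): angle of the counter's lever in rad: 0 = at rest, leaning 0.35 rad to the counter's -x side; 0.70 = at its stop, leaning 0.35 rad to +x. Sprung: about 3 N at the pad near the stop; it returns by itself when let go.
- tally_pad (a point): centre of the thumb pad at the lever's upper end, 48 mm from the pivot; the pad is 30 mm wide (y), 26 mm high and 10 mm thick, its lever's top is 61 mm from the pivot. At rest the pad is pushed from its -x side towards +x.
- wax_tin: round metal tin, 76 mm in diameter, 55 mm high, on the bench beyond the vise; origin at the centre of its underside; to be left alone.
- mallet: round wooden carver's mallet, 80 mm in diameter, 210 mm high, standing head down beyond the vise; origin at the centre of its underside; to be left alone.
- chisel: chisel 200 mm long, 26 mm thick at its wooden handle, lying on the bench between the robot and the vise along its x axis; origin under its middle; to be left alone.
Things that resemble listed ones, but are neither listed nor needed, are in the scene too. What is shaped like the plaque but red is not meant. Leave any yellow look-alike of the counter alone.

How it is judged:
On the way, in this order (a step that is already met when the one before it is completed fails the run):
1. the movable jaw is slid open to its stop (past 45 of 50 mm) (value of joint jaw above 0.045 m), for 0.2 s.
2. the plaque is set down while still held: its foot within 6 mm of the tray floor, in the near half, upright within 0.15 rad (z of plaque in the frame of tray between 0 and 0.011 m and x of plaque in the frame of tray between -0.1 and -0.03 m and y of plaque in the frame of tray between -0.05 and 0.05 m and angle between plaque's own z axis and vertical below 0.15 rad and contact force between the fingers and plaque above 0.5 N), for 0.05 s.
3. with the plaque let go, the tally lever is swung to its stop (past 0.62 of 0.70 rad) (value of joint tally_lever above 0.62 rad and contact force between the fingers and plaque below 0.1 N), for 0.05 s.
At the end, for the whole second after the job is handed in: The plaque stands upright (within 0.08 rad), at rest, its foot flat on the tray floor in the near half (foot centre 30 to 100 mm from the tray centre towards its near end, within 50 mm of its centre line); the jaw is still open by more than 40 mm; the tally lever is back within 0.08 rad of rest (z of plaque in the frame of tray between 0 and 0.009 m and x of plaque in the frame of tray between -0.1 and -0.03 m and y of plaque in the frame of tray between -0.05 and 0.05 m and angle between plaque's own z axis and vertical below 0.08 rad and linear speed of plaque below 0.02 m/s and value of joint jaw above 0.04 m and value of joint tally_lever below 0.08 rad); the robot touches nothing.
It fails at once if the other plaque, the tin, the mallet or the chisel is moved more than 25 mm (distance of any of plaque2, wax_tin, mallet, chisel from where it was at the start of the episode above 0.025 m).
It also fails if it takes over 67 s, if anything falls off the work surface, if the arm or the gripper's body presses on something with over 40 N, if the wrist force passes 120 N, or if a joint passes its speed limit or range.

ROBOT

A 6-joint arm with a two-finger parallel gripper is mounted at the origin on the work surface. World frame = base frame: x ahead of the robot, y to its left, z up, the work surface at z = 0. Lengths are in m, angles in rad, forces in N, time in s.
With the tool pointing down it reaches from about 0.3 to 0.875 m from the base axis. Payload 6.4 kg.
Tool frame: the origin (TCP) lies between the finger pads; the fingertips stand ctrl.tip_extent ahead of it and the grasp point (between the pads) is the TCP (ctrl.tip_extent is the distance from the TCP to the fingertips, in m); z points along the fingers, y is the line along which they close (so a half turn about z gives the same grasp; the last joint's range is limited). The gripper opens to 85 mm and grips with 20 to 120 N. Pads are 22 mm wide; open, the fingers measure 114 mm over their backs; the gripper's body (76 mm by 85 mm) begins 54 mm behind the grasp point. The pads swing forward as they close: fully open they stand 13 mm farther back than shut.
Start: joints at [-1.513, 0.181, 1.607, -0, 1.354, -0.206], TCP at [0.15, -0.555, 0.219] pointing down, gripper open.
Joint ranges: [-2.99, 2.99], [-0.89, 2.07], [0.3, 2.58], [-1.14, 4.28], [0, 2.63], [-3.12, 3.12]. Speed limits (rad/s): [2.57, 2.57, 3.01, 3.14, 3.14, 3.14].

INTERFACE

Orientations are given as a unit quaternion [w, x, y, z].
In Python, from bench import ctrl gives the robot as it stands.
- The arm moves only by the tool send_rows, never from a script. Its arguments are lists of equal length, an entry for each row: "dr": the turn, a rotation vector about the tool's x, y, z in units of 6 degrees (1.0 is 6 degrees), a list of three; "xyz": the shift along the tool's x, y, z in cm, a list of three; "jaw": the opening in per cent of the stroke, from 0 (shut) to 100 (fully open). In form: {"dr": [[wx, wy, wz], ...], "xyz": [[dx, dy, dz], ...], "jaw": [jaw, ...]}. A call has exactly 8 rows; each row is the pose to reach, as a shift and turn from the pose commanded when the call began, along the tool's axes at that moment; what a row does not reach only later rows make up. A row lasts 1/8 s, in which the tool goes at most 62.5 mm and 10.7 degrees, less where a joint would pass 70% of its speed; a pose out of reach is approached as far as the arm can. A call with a gripper value outside its range is refused whole. The fingers move at their own pace and stop on an object; the grip force is fixed at half the most. Time passes only in rows, so rows that repeat a pose let the fingers close, or fill a call up. It gives the time, the measured TCP pose, the force, the opening and the grip force at its end, in the units of the state.
- ctrl.get_obs(): the state, without advancing time (a new reading comes with each control period).
- ctrl.camera(name): name is "side" or "top"; returns the picture (384x512x3 uint8, red, green, blue); there is no depth.
- ctrl.calibration(name): a dict with "camera_matrix" (3x3 intrinsics, pixels), "world_from_camera" (4x4, takes a point from camera to world coordinates). Camera axes: x right, y up, looking along -z (the intrinsics and any distortion apply to the point x, -y, -z); pixel columns grow to the right and rows downward; lengths in m; the calibration is good to about 2 mm. A picture is of the moment at which its call begins. calibration takes no time and is no camera call.
- ctrl.hand_in(): hands the job in; it is judged then, once.
The state is a dict: "time_s": time; "q": joint angles; "dq": joint speeds; "joint_efforts": joint torques, N m; "eef_pos": TCP position; "eef_rot": TCP orientation; "wrist_force": force on the tool from outside, world axes, zero at the start; "torque": the same for the moment, N m; "opening": opening from 0.0 (shut) to 1.0 (fully open); "grasp_force": force on a finger pad.
Only numpy, scipy, OpenCV 4.12 (cv2) and the standard library are available. Lean on these libraries where they do the work, as an engineer would, in place of code of your own. Each camera call takes 0.05 s, during which the arm holds its last target. There are 200 camera calls.

## Working session

There is one attempt and no reset: what is moved stays moved. The work goes in short steps, Python scripts to look and compute and a tool call to move; the robot and the scene stay as the last step left them, time stands still between calls to the robot, and variables do not carry over. Pictures are saved under pics/ and viewed, at most 13 in all, crops included, and the job is handed in when it is done.

Besides the shell and the picture viewer there is one more tool, called by a JSON object that holds its "api" and its "payload", one argument or row to a line. send_rows: Moves the arm, as the interface text tells. Its arguments: {"type":"object","properties":{"dr":{"type":"array","items":{"type":"array","items":{"type":"number"}}},"xyz":{"type":"array","items":{"type":"array","items":{"type":"number"}}},"jaw":{"type":"array","items":{"type":"number"}}},"required":["dr","xyz","jaw"]}

```bash
ls; mkdir -p pics; python3 - <<'E'
from bench import ctrl
import cv2,numpy as np
for n in("side","top"):
    im=ctrl.camera(n); cv2.imwrite(f"pics/{n}0.png",cv2.resize(im[:,:,::-1],(800,600),interpolation=cv2.INTER_CUBIC))
    cv2.imwrite(f"{n}0raw.png",im[:,:,::-1])
    c=ctrl.calibration(n); print(n,{k:np.round(v,4).tolist() for k,v in c.items()})
o=ctrl.get_obs(); print(o, ctrl.tip_extent)
E
```

```text
pics
side {'camera_matrix': [[473.6783, 0.0, 253.0031], [0.0, 473.6783, 194.2014], [0.0, 0.0, 1.0]], 'world_from_camera': [[-0.9871, 0.1154, -0.1111, 0.4611], [-0.1591, -0.6251, 0.7641, 0.9052], [0.0187, 0.7719, 0.6354, 0.899], [0.0, 0.0, 0.0, 1.0]]}
top {'camera_matrix': [[445.7621, 0.0, 259.3682], [0.0, 445.7621, 199.4688], [0.0, 0.0, 1.0]], 'world_from_camera': [[0.03, 0.9905, -0.1342, 0.425], [-0.9995, 0.0302, -0.0006, -0.0596], [0.0035, 0.1341, 0.991, 1.336], [0.0, 0.0, 0.0, 1.0]]}
{'time_s': 0.1, 'q': array([-1.51331279e+00,  1.81451405e-01,  1.60788401e+00,  7.33040002e-06,
        1.35380538e+00, -2.06304148e-01]), 'dq': array([-0.00158628, -0.00135864, -0.00385748, -0.00170979,  0.00046345,
       -0.00051447]), 'joint_efforts': array([ 8.81136111e-05, -4.45876765e+01, -3.52241385e+01, -3.76939834e-04,
        4.09551663e-03, -6.16349084e-06]), 'eef_pos': array([ 0.1499124 , -0.55459296,  0.21819449]), 'eef_rot': array([-7.71662509e-04,  9.91314416e-01,  1.31510948e-01,  6.11144209e-05]), 'wrist_force': array([ 0.32921447,  0.03292333, -0.68567731]), 'torque': array([-0.0373101 , -0.00877692, -0.01334201]), 'grasp_force': 0.0, 'opening': 1.0017189536560576} 0.019
```

View pics/side0.png

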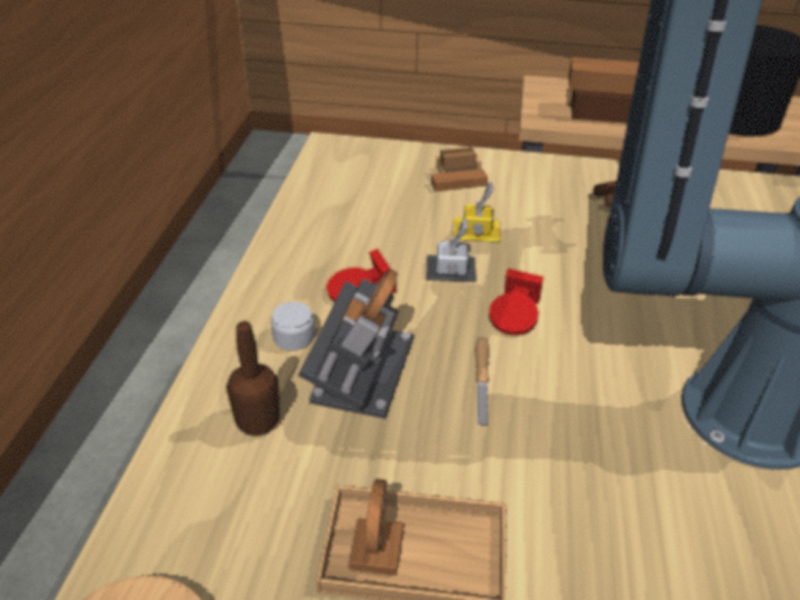

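View pics/top0.png

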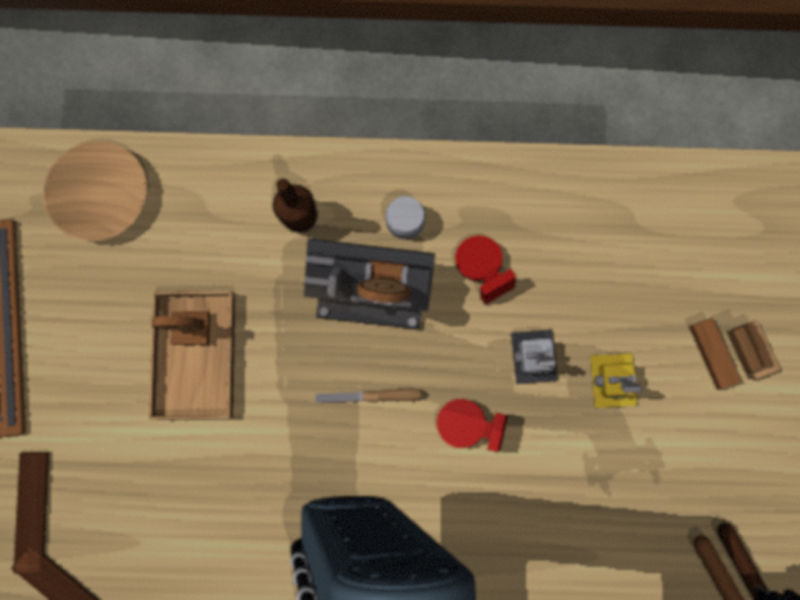

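The side view shows the vise at about (360,350), the tray at (415,540), the grey counter at (452,258), the yellow look-alike at (478,225) and the chisel at (482,380). In the top view the vise is at (370,285), the plaque disc at (383,290), the jaw fin at (340,285), the tray at (193,355) and the counter at (535,355).

```bash
cat > h.py <<'E'
import cv2,numpy as np
from bench import ctrl
from scipy.spatial.transform import Rotation as R
C={n:ctrl.calibration(n) for n in("side","top")}
def proj(n,P):
    P=np.atleast_2d(P); K=C[n]["camera_matrix"]; T=np.linalg.inv(C[n]["world_from_camera"])
    p=P@T[:3,:3].T+T[:3,3]; p=p*[1,-1,-1]; p=p@K.T; return p[:,:2]/p[:,2:]
def ray(n,uv):
    K=C[n]["camera_matrix"];T=C[n]["world_from_camera"]
    d=np.linalg.inv(K)@[uv[0],uv[1],1]*[1,-1,-1]; return T[:3,3],T[:3,:3]@d
def onz(n,uv,z):
    o,d=ray(n,uv); return o+d*(z-o[2])/d[2]
def crop(im,x0,y0,w,h,s): # im BGR raw
    return cv2.resize(im[y0:y0+h,x0:x0+w],(int(w*s),int(h*s)),interpolation=cv2.INTER_CUBIC)
E
python3 - <<'E'
from h import *
s=1.5625
for nm,n,l,z in [("tray","top",[(152,293),(234,292),(236,417),(150,418)],.03),("traysd","side",[(340,488),(507,505)],.03),("bolts","top",[(323,312),(413,321)],.02),("counter plate","top",[(513,332),(555,330),(558,380),(517,383)],.004)]:
    print(nm,[np.round(onz(n,np.array(u)/s-.2,z),3).tolist() for u in l])
a=cv2.imread("side0raw.png");b=cv2.imread("top0raw.png")
# 4 panels 400x300
p=np.vstack([np.hstack([crop(a,185,165,88,110,400/88)[:500],crop(b,185,143,100,75,4)[:300].copy() if 0 else cv2.copyMakeBorder(crop(b,185,143,100,75,4),0,200,0,0,cv2.BORDER_CONSTANT)])])
p[300:500,400:520]=crop(a,268,140,40,67,3)[:200,:120]; p[300:500,540:]=crop(b,320,200,65,50,4)[:200,:260]
cv2.imwrite("pics/crop1.png",p);print(p.shape)
E
```

```text
tray [[0.623, 0.423, 0.03], [0.63, 0.268, 0.03], [0.396, 0.249, 0.03], [0.389, 0.408, 0.03]]
traysd [[0.625, 0.28, 0.03], [0.39, 0.268, 0.03]]
bolts [[0.598, 0.098, 0.02], [0.586, -0.073, 0.02]]
counter plate [[0.573, -0.267, 0.004], [0.579, -0.347, 0.004], [0.483, -0.353, 0.004], [0.475, -0.275, 0.004]]
(500, 800, 3)
```

View pics/crop1.png

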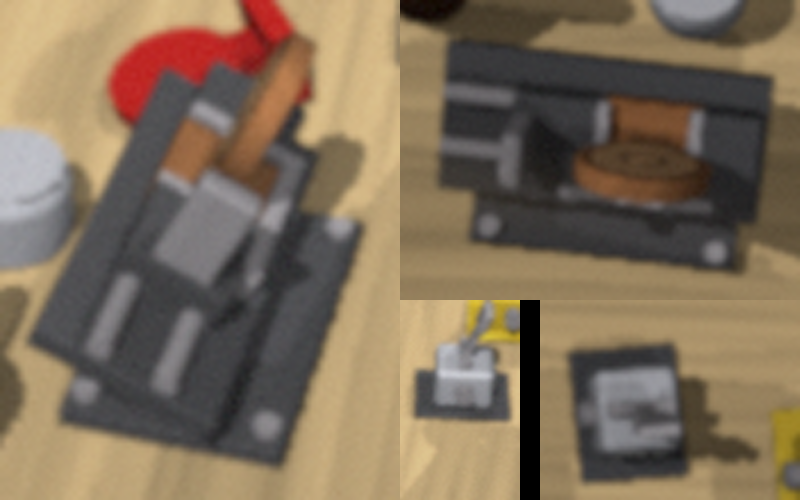

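```bash
cat > fit.py <<'E'
from h import *
from scipy.optimize import least_squares
t=np.radians(26)
def head(yaw): return R.from_euler("z",yaw).as_matrix()@np.array([[np.cos(t),0,-np.sin(t)],[0,1,0],[np.sin(t),0,np.cos(t)]])
S=lambda u:(np.array(u)/(400/88)+[185,165]-.4)
T=lambda u:((np.array(u)-[400,0])/4+[185,143]-.4)
def main():
    F=[("side",[18,92,96],S((207,172)),1),("side",[-18,92,96],S((257,192)),1),("side",[18,92,29],S((155,255)),1),("side",[-18,92,29],S((210,287)),1)]
    Q=[("top",[8,46,80],T((575,158))),("top",[8,-46,80],T((709,165))),("top",[-8,0,126],T((642,202))),("top",[32,27,20],T((612,97))),("top",[32,-27,20],T((692,103)))]
    def res(p):
        H=head(p[3]); r=[]
        for n,a,u,_ in F: r.append(proj(n,p[:3]+H@((np.array(a)+[p[4],0,0])/1000))[0]-u)
        for n,a,u in Q: r.append(proj(n,p[:3]+H@(np.array(a)/1000))[0]-u)
        return np.concatenate(r)
    s=least_squares(res,[.65,0,.08,0,0],x_scale=[.01,.01,.01,.1,10],loss="soft_l1")
    print(np.round(s.x,4)); print(np.round(s.fun.reshape(-1,2),1).tolist()); return s.x
if __name__=="__main__":
    p=main(); np.save("p.npy",p); H=head(p[3])
    box=lambda c,h:[np.array(c)+np.array(h)*[i,j,k] for i in(-1,1) for j in(-1,1) for k in(-1,1)]
    E=[(i,j) for i in range(8) for j in range(i+1,8) if bin(i^j).count("1")==1]
    out=[]
    for n,(x0,y0,w,h,s) in {"side":(185,165,88,110,4.5),"top":(185,143,100,75,4)}.items():
        im=crop(cv2.imread(n+"0raw.png"),x0,y0,w,h,s)
        d=lambda P:((proj(n,p[:3]+np.array(P)/1000@H.T)-[x0,y0]+.5)*s).astype(int)
        for c,hh in(([0,0,10],[32,35,10]),([p[4],85,62.5],[18,7,33.5])):
            q=d(box(c,hh)); [cv2.line(im,tuple(map(int,q[i])),tuple(map(int,q[j])),(0,255,0),1) for i,j in E]
        a=np.linspace(0,6.283,40)
        for x in(-8,8): cv2.polylines(im,[d(np.c_[a*0+x,46*np.cos(a),80+46*np.sin(a)])],True,(255,255,0),1)
        out.append(cv2.copyMakeBorder(im,0,500-im.shape[0],0,0,cv2.BORDER_CONSTANT))
    cv2.imwrite("pics/fit1.png",np.hstack(out))
E
python3 fit.py
```

```text
[ 0.6588 -0.0215  0.0749 -0.0224  3.513 ]
[[-0.7, 0.4], [1.7, 2.8], [-0.6, -0.8], [0.2, -1.3], [0.4, -0.6], [0.9, -0.6], [-0.4, 0.0], [-0.1, 0.9], [-0.9, 0.4]]
```

View pics/fit1.png

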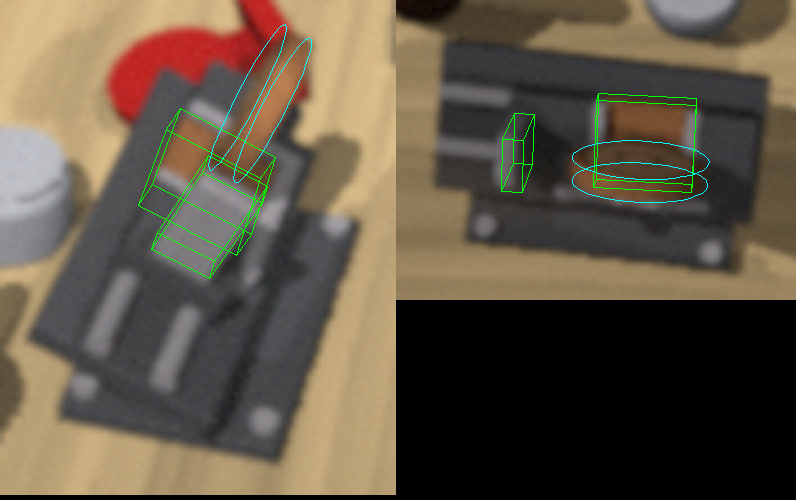

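```bash
python3 - <<'E'
s=open("fit.py").read()
s=s.replace("        return np.concatenate(r)","""        a=np.linspace(0,6.283,200); D=np.vstack([np.c_[a*0+x,46*np.cos(a),80+46*np.sin(a)] for x in(-8,8)])
        q=proj("side",p[:3]+D/1000@H.T); r.append([q[:,1].min()-S((0,36))[1],q[:,0].max()-S((314,0))[0]]); r.append([(p[3]+.085)/.01,(p[2]-.075-np.tan(t)*0)/.004])
        return np.concatenate(r)""").replace("fit1","fit2")
open("fit.py","w").write(s)
E
python3 fit.py
```

```text
[ 0.6589 -0.0222  0.0752 -0.0783 -1.7407]
[[-0.9, 1.2], [1.3, 4.1], [-0.7, -0.5], [-0.0, -0.5], [0.2, -1.6], [0.6, 0.3], [-1.5, -0.1], [0.7, 0.4], [-0.2, 0.9], [-2.1, 0.3], [0.7, 0.1]]
```

View pics/fit2.png

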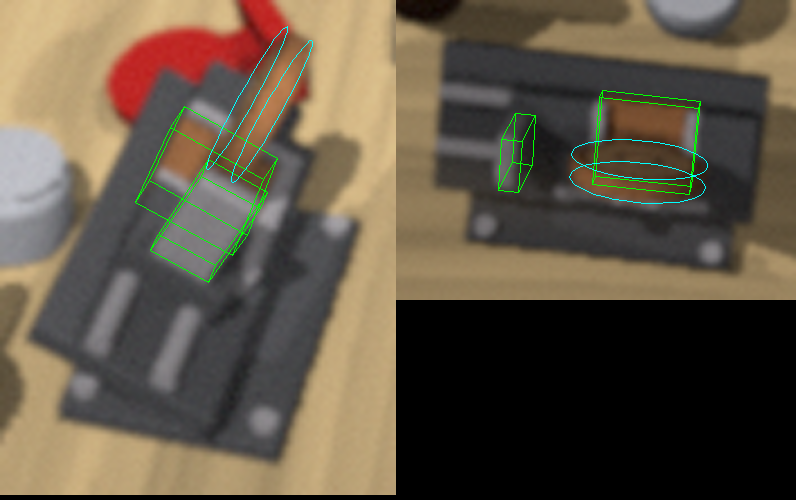

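The fitted outlines match the plaque and the fin to a few mm, with the foot centre at (0.659, -0.022, 0.075) and a vise yaw of about -0.08. Next I fit the tray and the counter.

```bash
python3 - <<'E'
from h import *
a=cv2.imread("side0raw.png");b=cv2.imread("top0raw.png")
p=np.zeros((600,800,3),np.uint8)
def put(c,x,y): p[y:y+c.shape[0],x:x+c.shape[1]]=c
put(crop(a,200,304,130,80,4),0,0)      # side tray
put(crop(b,92,180,64,95,4),530,0)     # top tray
put(crop(a,268,125,50,60,5),0,330)[:] if 0 else put(crop(a,270,128,40,54,5),0,325)
put(crop(b,322,205,50,44,5),210,380)
cv2.imwrite("pics/crop2.png",p)
E
```

```text
(no output)
```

View pics/crop2.png

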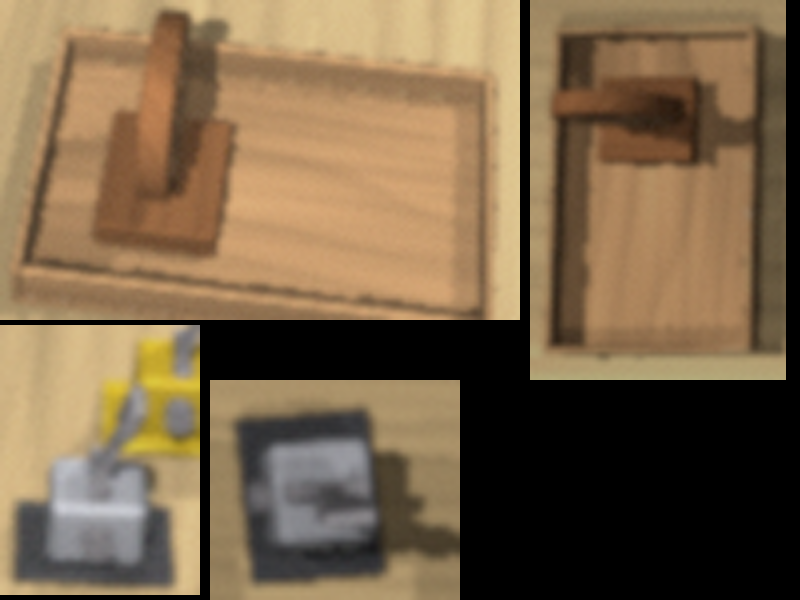

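```bash
cat > fit2.py <<'E'
from h import *
from scipy.optimize import least_squares
def fit(pts,x0):
    def res(p):
        M=R.from_euler("z",p[2]).as_matrix(); return np.concatenate([proj(n,[p[0],p[1],0]+M@np.array(a))[0]-u for n,a,u in pts])
    s=least_squares(res,x0,loss="soft_l1"); print(np.round(s.x,4),np.round(s.fun.reshape(-1,2),1).tolist()); return s.x
A=lambda u:np.array(u)/4+[200,304]-.4
B=lambda u:(np.array(u)-[530,0])/4+[92,180]-.4
D=lambda u:(np.array(u)-[0,325])/5+[270,128]-.4
E=lambda u:(np.array(u)-[210,380])/5+[322,205]-.4
X,Y,Z=.12,.075,.03
tray=[("side",[X,-Y,Z],A((68,27))),("side",[-X,-Y,Z],A((493,70))),("side",[X,Y,Z],A((20,268))),
("top",[X,Y,Z],B((560,30))),("top",[X,-Y,Z],B((758,27))),("top",[-X,-Y,Z],B((762,350))),("top",[-X,Y,Z],B((547,352)))]
X,Y,Z=.05,.04,.006
cnt=[("top",[X,Y,Z],E((236,421))),("top",[X,-Y,Z],E((366,411))),("top",[-X,-Y,Z],E((385,572))),("top",[-X,Y,Z],E((252,581))),
("side",[X,-Y,Z],D((18,500))),("side",[-X,-Y,Z],D((170,506))),("side",[-X,Y,Z],D((175,582))),("side",[X,Y,Z],D((12,577)))]
print("tray");fit(tray,[.5,.33,.06]); fit(tray[:3],[.5,.33,.06]); fit(tray[3:],[.5,.33,.06])
print("cnt");c=fit(cnt,[.52,-.31,.1]);fit(cnt[:4],c);fit(cnt[4:],c)
M=R.from_euler("z",c[2]).as_matrix()
p=[c[0],c[1],0]+M@np.array([-.0165,0,.103]); print("pad",p)
for n,f in(("side",lambda q:(q-[270,128]+.4)*5+[0,325]),("top",lambda q:(q-[322,205]+.4)*5+[210,380])): print(n,f(proj(n,p)[0]))
E
python3 fit2.py
```

```text
tray
[0.5076 0.3394 0.056 ] [[-1.2, -1.8], [0.8, -1.9], [-1.6, -0.3], [-1.4, 0.3], [-0.2, -0.2], [-1.8, 0.9], [0.0, 1.7]]
[0.5051 0.3422 0.0522] [[-0.2, -0.7], [2.0, -0.5], [-0.8, 0.9]]
[0.5097 0.3372 0.0528] [[-0.4, -0.4], [0.7, -0.8], [-1.1, 0.3], [0.7, 1.0]]
cnt
[ 0.5265 -0.3063  0.1097] [[-0.4, -0.3], [0.1, -0.4], [-0.1, 0.7], [-0.3, 1.0], [-0.6, -0.3], [-0.0, -0.1], [-0.2, -0.2], [0.2, -0.7]]
[ 0.5273 -0.3068  0.11  ] [[-0.2, -0.6], [0.2, -0.7], [0.1, 0.4], [-0.1, 0.8]]
[ 0.5259 -0.3046  0.1091] [[-0.4, 0.0], [0.1, 0.2], [-0.0, 0.1], [0.3, -0.4]]
pad [ 0.51013403 -0.30808439  0.103     ]
side [130.63020336 411.66426724]
top [344.59705209 514.38071266]
```

```bash
cat > plan.py <<'E'
from fit import *
p=np.load("p.npy"); H=head(p[3])
def W(v): return p[:3]+H@(np.array(v)/1000)
Rj=np.c_[H[:,0],-H[:,1],-H[:,2]]   # jaw grasp: tool y=-y_head
Rp=np.c_[H[:,1],H[:,0],-H[:,2]]    # plaque grasp: tool y=x_head
def up(yaw): c,s=np.cos(yaw),np.sin(yaw); return np.array([[-s,c,0],[c,s,0],[0,0,-1.]]) # tool x=y', tool y=x', down
def pose(): 
    o=ctrl.get_obs(); q=o["eef_rot"]; return o,o["eef_pos"],R.from_quat(q,scalar_first=True).as_matrix()
def delta(P,M):
    o,x,r=pose(); print("t",round(o["time_s"],2),"pos",x.round(4),"F",o["wrist_force"].round(1),"open",round(o["opening"],3),"gf",round(o["grasp_force"],1))
    print("dr",(np.degrees(R.from_matrix(r.T@M).as_rotvec())/6).round(2),"xyz",(r.T@(P-x)*100).round(2),"target",np.round(P,4))
E
python3 - <<'E'
from plan import *
delta(W([0,85,180]),Rj); print(W([0,85,80]))
E
```

```text
t 0.1 pos [ 0.1499 -0.5546  0.2182] F [ 0.3  0.  -0.7] open 1.002 gf 0.0
dr [-0.76  4.29  3.21] xyz [ 58.43 -48.78  -1.79] target [0.5869 0.0687 0.237 ]
[0.63055325 0.06523988 0.14710581]
```

{"api": "send_rows", "payload": {
  "dr": [
    [0,0,0],
    [0,0,0],
    [0,0,0],
    [-0.1,0.6,0.4],
    [-0.2,1.1,0.8],
    [-0.3,1.6,1.2],
    [-0.4,2.1,1.6],
    [-0.4,2.1,1.6]
  ],
  "xyz": [
    [0,0,-3],
    [3,-2.5,-6],
    [7,-6,-8],
    [12,-10,-8],
    [17,-14,-8],
    [22,-18,-8],
    [26,-22,-8],
    [29,-24.4,-8]
  ],
  "jaw": [42,42,42,42,42,42,42,42]
}}

```text
time_s: 1.1
eef_pos: [0.3665, -0.2415, 0.2986]
eef_rot: [0.006, 0.993, 0.047, 0.112]
wrist_force: [0.6, -0.1, 0.6]
opening: 0.42
grasp_force: 0.0
```

```bash
python3 -c "
from plan import *
delta(W([0,85,180]),Rj)"
```

```text
t 1.1 pos [ 0.3665 -0.2415  0.2986] F [ 0.6 -0.1  0.6] open 0.42 gf 0.0
dr [-0.34  2.18  1.62] xyz [ 22.98 -28.97  10.86] target [0.5869 0.0687 0.237 ]
```

{"api": "send_rows", "payload": {
  "dr": [
    [0,0.3,0.2],
    [-0.1,0.6,0.5],
    [-0.1,1.0,0.8],
    [-0.2,1.4,1.1],
    [-0.3,1.8,1.4],
    [-0.34,2.18,1.62],
    [-0.34,2.18,1.62],
    [-0.34,2.18,1.62]
  ],
  "xyz": [
    [3.5,-4.4,0.5],
    [7.5,-9.4,2],
    [11.5,-14.4,4],
    [15.5,-19.5,6],
    [19,-24,8.5],
    [22,-27.5,10],
    [23,-29,10.9],
    [23,-29,10.9]
  ],
  "jaw": [42,42,42,42,42,42,42,42]
}}

```text
time_s: 2.1
eef_pos: [0.5861, 0.0681, 0.2351]
eef_rot: [0.009, 0.974, -0.037, 0.223]
wrist_force: [-0.4, -0.9, 0.7]
opening: 0.421
grasp_force: 0.0
```

```bash
python3 - <<'E'
from plan import *
delta(W([0,85,80]),Rj)
a=ctrl.camera("side")[:,:,::-1];b=ctrl.camera("top")[:,:,::-1]
cv2.imwrite("pics/c3.png",np.hstack([crop(a,175,120,100,150,4),crop(b,180,110,100,150,4)]))
E
```

```text
t 2.1 pos [0.5861 0.0681 0.2351] F [-0.4 -0.9  0.7] open 0.421 gf 0.0
dr [-0.01  0.03  0.03] xyz [ 0.18 -0.05  9.86] target [0.6306 0.0652 0.1471]
```

View pics/c3.png

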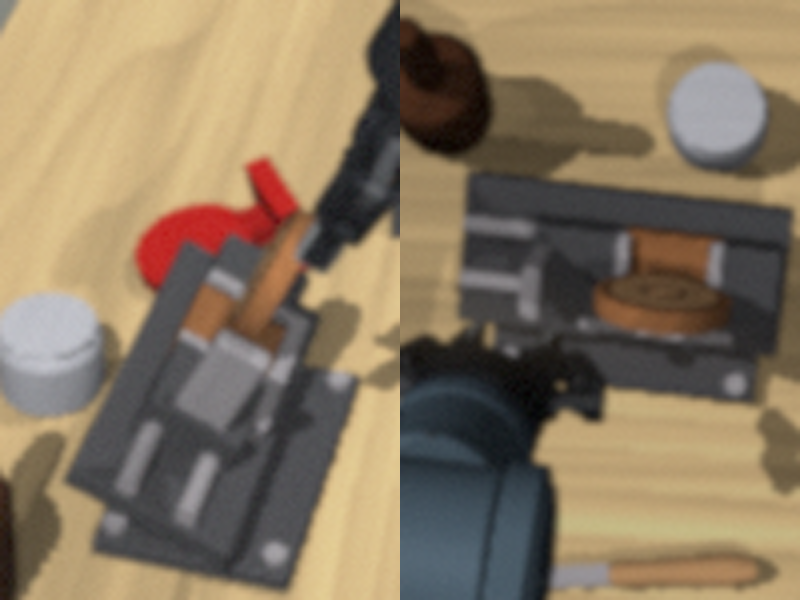

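The side view shows the gripper, at top right, clear of the plaque. In the top panel the fin's top edge is centred near (535,285).

```bash
python3 - <<'E'
from plan import *
f=lambda v:((proj("top",W(v))[0]-[180,110]+.4)*4+[400,0]).round(0)
for v in([18,78,96],[18,92,96],[-18,78,96],[-18,92,96]): print(v,f(v))
g=lambda v:((proj("side",W(v))[0]-[175,120]+.4)*4).round(0)
for v in([18,78,96],[18,92,96],[-18,78,96],[-18,92,96]): print(v,g(v))
E
```

```text
[18, 78, 96] [546. 270.]
[18, 92, 96] [525. 268.]
[-18, 78, 96] [543. 322.]
[-18, 92, 96] [522. 320.]
[18, 78, 96] [222. 320.]
[18, 92, 96] [216. 335.]
[-18, 78, 96] [275. 349.]
[-18, 92, 96] [269. 364.]
```

{"api": "send_rows", "payload": {
  "dr": [
    [0,0,0],
    [0,0,0],
    [0,0,0],
    [0,0,0],
    [0,0,0],
    [0,0,0],
    [0,0,0],
    [0,0,0]
  ],
  "xyz": [
    [0,0,1.5],
    [0.1,0,3],
    [0.1,0,4.5],
    [0.1,0,6],
    [0.1,0,7.5],
    [0.1,0,8.7],
    [0.1,0,9.5],
    [0.1,0,9.5]
  ],
  "jaw": [42,42,42,42,42,42,42,42]
}}

```text
time_s: 3.2
eef_pos: [0.629, 0.0632, 0.151]
eef_rot: [0.009, 0.974, -0.038, 0.224]
wrist_force: [0.3, -0.8, -0.0]
opening: 0.42
grasp_force: 0.0
```

{"api": "send_rows", "payload": {
  "dr": [
    [0,0,0],
    [0,0,0],
    [0,0,0],
    [0,0,0],
    [0,0,0],
    [0,0,0],
    [0,0,0],
    [0,0,0]
  ],
  "xyz": [
    [0,0,0],
    [0,0,0],
    [0,0,0],
    [0,0,0],
    [0,0,0],
    [0,0,0],
    [0,0,0],
    [0,0,0]
  ],
  "jaw": [30,15,5,5,5,5,5,5]
}}

```text
time_s: 4.2
eef_pos: [0.6292, 0.0631, 0.1517]
eef_rot: [0.009, 0.974, -0.038, 0.225]
wrist_force: [0.3, 0.4, 1.2]
opening: 0.051
grasp_force: 0.0
```

```bash
python3 - <<'E'
from plan import *
delta(W([0,85,80]),Rj)
a=ctrl.camera("side")[:,:,::-1];b=ctrl.camera("top")[:,:,::-1]
cv2.imwrite("pics/c4.png",np.hstack([crop(a,175,120,100,150,4),crop(b,180,110,100,150,4)]))
E
```

```text
t 4.2 pos [0.6292 0.0631 0.1517] F [0.3 0.4 1.2] open 0.051 gf 0.0
dr [ 0.    0.01 -0.  ] xyz [-0.09 -0.22  0.47] target [0.6306 0.0652 0.1471]
```

View pics/c4.png

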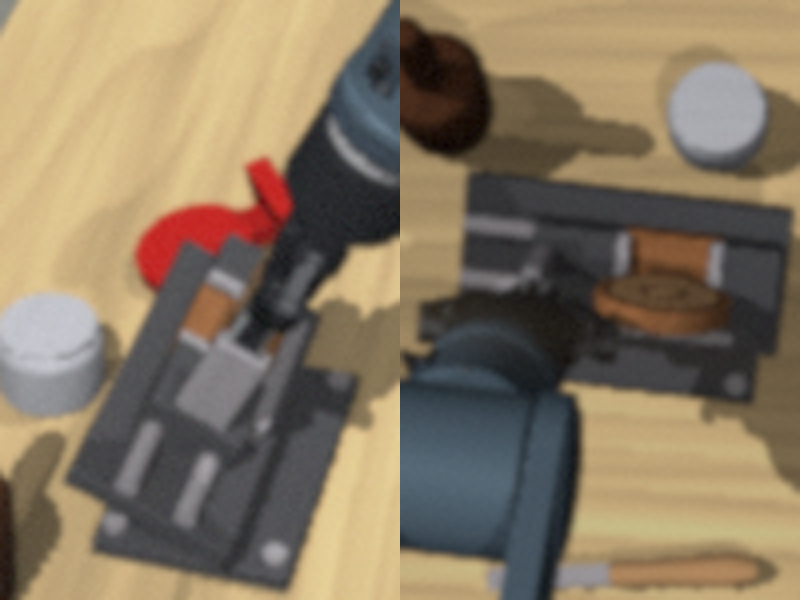

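The fingers closed to 5% and did not catch the fin: in the side panel they end at about (250,335), behind or above the fin's top edge. I check where the TCP projects.

```bash
python3 - <<'E'
from plan import *
o,x,r=pose(); print(H.T@(x-p[:3])*1000, r.round(2).tolist())
g=lambda P:((proj("side",P)[0]-[175,120]+.4)*4).round(0)
k=lambda P:((proj("top",P)[0]-[180,110]+.4)*4+[400,0]).round(0)
for d in(-.08,-.054,-.03,0,.019): print(d,g(x+r[:,2]*d),k(x+r[:,2]*d))
E
```

```text
[ 0.97531787 82.78128711 84.72511582] [[0.9, -0.08, 0.44], [-0.07, -1.0, -0.03], [0.44, 0.0, -0.9]]
-0.08 [295. 266.] [522. 324.]
-0.054 [276. 294.] [528. 312.]
-0.03 [258. 319.] [534. 302.]
0 [237. 350.] [540. 289.]
0.019 [224. 369.] [544. 282.]
```

{"api": "send_rows", "payload": {
  "dr": [
    [0,0,0],
    [0,0,0],
    [0,0,0],
    [0,0,0],
    [0,0,0],
    [0,0,0],
    [0,0,0],
    [0,0,0]
  ],
  "xyz": [
    [0,-0.1,0],
    [0,-0.2,0],
    [0,-0.3,0],
    [0,-0.4,0],
    [0,-0.5,0],
    [0,-0.6,0],
    [0,-0.7,0],
    [0,-0.8,0]
  ],
  "jaw": [0,0,0,0,0,0,0,0]
}}

```text
time_s: 5.3
eef_pos: [0.6298, 0.0712, 0.1518]
eef_rot: [0.009, 0.974, -0.038, 0.225]
wrist_force: [-0.1, -0.3, 0.1]
opening: 0.005
grasp_force: 0.0
```

```bash
python3 - <<'E'
from plan import *
o,x,r=pose(); print(H.T@(x-p[:3])*1000,o["opening"],o["grasp_force"],H.T@o["wrist_force"],o["torque"])
a=cv2.imread("pics/c3.png");a2=cv2.imread("pics/c4.png")
t=cv2.cvtColor(a[345:440,170:270],6)
for im in(a2,crop(ctrl.camera("side")[:,:,::-1],175,120,100,150,4)):
    m=cv2.matchTemplate(cv2.cvtColor(im[:,:400],6),t,5);print(cv2.minMaxLoc(m)[1::2])
E
```

```text
[ 0.94176983 90.86024318 84.72844212] 0.0053147347562824895 0.0 [-0.0093441  -0.30275941  0.10530634] [-0.02909144  0.18802897  0.01275736]
(0.9621407985687256, (169, 347))
(0.8699932098388672, (167, 351))
```

{"api": "send_rows", "payload": {
  "dr": [
    [0,0,0],
    [0,0,0],
    [0,0,0],
    [0,0,0],
    [0,0,0],
    [0,0,0],
    [0,0,0],
    [0,0,0]
  ],
  "xyz": [
    [0,-0.1,0],
    [0,-0.2,0],
    [0,-0.3,0],
    [0,-0.4,0],
    [0,-0.5,0],
    [0,-0.6,0],
    [0,-0.7,0],
    [0,-0.8,0]
  ],
  "jaw": [0,0,0,0,0,0,0,0]
}}

```text
time_s: 6.35
eef_pos: [0.6304, 0.0791, 0.1518]
eef_rot: [0.009, 0.974, -0.038, 0.225]
wrist_force: [0.6, -0.0, 0.4]
opening: -0.0
grasp_force: 0.0
```

```bash
python3 - <<'E'
from plan import *
o,x,r=pose(); print(H.T@(x-p[:3])*1000,o["opening"],o["grasp_force"],H.T@o["wrist_force"],o["torque"])
a=ctrl.camera("side")[:,:,::-1];b=ctrl.camera("top")[:,:,::-1]
cv2.imwrite("pics/c5.png",np.hstack([crop(a,200,170,50,75,8),crop(b,195,150,50,75,8)]))
E
```

```text
[ 0.97262337 98.83285255 84.72728347] -3.8299900010681664e-05 0.0 [0.76708554 0.01200502 0.11482144] [0.02787003 0.22995123 0.01524435]
```

View pics/c5.png

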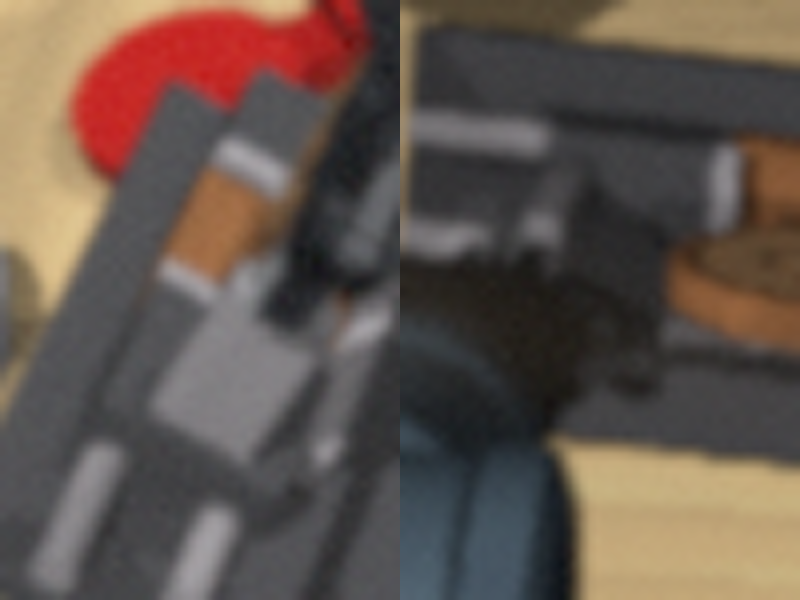

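In the side panel the finger ends at (280,318), level with the fin's top, and it neither touches the fin nor covers its face. So the real tips look about 25–30 mm short of where I put them. I'll re-centre, open the fingers and go deeper while watching the force.

{"api": "send_rows", "payload": {
  "dr": [
    [0,0,0],
    [0,0,0],
    [0,0,0],
    [0,0,0],
    [0,0,0],
    [0,0,0],
    [0,0,0],
    [0,0,0]
  ],
  "xyz": [
    [0,0.3,0],
    [0,0.7,0],
    [0,1.1,0],
    [0,1.4,0],
    [0,1.4,0],
    [0,1.4,0.2],
    [0,1.4,0.4],
    [0,1.4,0.6]
  ],
  "jaw": [0,20,42,42,42,42,42,42]
}}

```text
time_s: 7.45
eef_pos: [0.632, 0.065, 0.1462]
eef_rot: [0.009, 0.974, -0.038, 0.224]
wrist_force: [-0.8, 0.3, -0.1]
opening: 0.42
grasp_force: 0.0
```

{"api": "send_rows", "payload": {
  "dr": [
    [0,0,0],
    [0,0,0],
    [0,0,0],
    [0,0,0],
    [0,0,0],
    [0,0,0],
    [0,0,0],
    [0,0,0]
  ],
  "xyz": [
    [0,0,0.2],
    [0,0,0.4],
    [0,0,0.6],
    [0,0,0.8],
    [0,0,1.0],
    [0,0,1.0],
    [0,0,1.0],
    [0,0,1.0]
  ],
  "jaw": [42,42,42,42,42,20,0,0]
}}

```text
time_s: 8.45
eef_pos: [0.6361, 0.065, 0.1375]
eef_rot: [0.009, 0.974, -0.038, 0.224]
wrist_force: [-3.3, 3.9, 2.6]
opening: 0.148
grasp_force: 59.9
```

{"api": "send_rows", "payload": {
  "dr": [
    [0,0,0],
    [0,0,0],
    [0,0,0],
    [0,0,0],
    [0,0,0],
    [0,0,0],
    [0,0,0],
    [0,0,0]
  ],
  "xyz": [
    [0,-0.5,0],
    [0,-1.1,0],
    [0,-1.7,0],
    [0,-2.3,0],
    [0,-2.9,0],
    [0,-3.5,0],
    [0,-4.0,0],
    [0,-4.3,0]
  ],
  "jaw": [0,0,0,0,0,0,0,0]
}}

```text
time_s: 9.45
eef_pos: [0.6398, 0.1062, 0.1375]
eef_rot: [0.01, 0.974, -0.038, 0.224]
wrist_force: [-4.2, -6.2, 3.4]
opening: 0.146
grasp_force: 59.9
```

{"api": "send_rows", "payload": {
  "dr": [
    [0,0,0],
    [0,0,0],
    [0,0,0],
    [0,0,0],
    [0,0,0],
    [0,0,0],
    [0,0,0],
    [0,0,0]
  ],
  "xyz": [
    [0,-0.2,0],
    [0,-0.3,0],
    [0,-0.4,0],
    [0,-0.5,0],
    [0,-0.6,0],
    [0,-0.7,0],
    [0,-0.7,0],
    [0,-0.7,0]
  ],
  "jaw": [0,0,0,0,0,0,0,0]
}}

```text
time_s: 10.45
eef_pos: [0.6404, 0.113, 0.1375]
eef_rot: [0.01, 0.974, -0.038, 0.225]
wrist_force: [-2.0, -5.1, 3.3]
opening: 0.148
grasp_force: 59.8
```

```bash
python3 - <<'E'
from plan import *
o,x,r=pose(); print(H.T@(x-p[:3])*1000,o["opening"],o["grasp_force"],H.T@o["wrist_force"],o["torque"])
cv2.imwrite("s6.png",ctrl.camera("side")[:,:,::-1]);cv2.imwrite("t6.png",ctrl.camera("top")[:,:,::-1])
E
```

```text
[  1.22159897 133.42858568  68.68780183] 0.14829883031724145 59.827680587768555 [ 0.0518682  -5.23543876  3.65006009] [-0.67143302  0.44615597 -0.60748596]
```

{"api": "send_rows", "payload": {
  "dr": [
    [0,0,0],
    [0,0,0],
    [0,0,0],
    [0,0,0],
    [0,0,0],
    [0,0,0],
    [0,0,0],
    [0,0,0]
  ],
  "xyz": [
    [0,-0.05,0],
    [0,-0.1,0],
    [0,-0.15,0],
    [0,-0.15,0],
    [0,-0.1,0],
    [0,-0.1,0],
    [0,-0.1,0],
    [0,-0.1,0]
  ],
  "jaw": [0,0,0,0,0,0,30,42]
}}

```text
time_s: 11.55
eef_pos: [0.6404, 0.1158, 0.1374]
eef_rot: [0.009, 0.974, -0.038, 0.225]
wrist_force: [-0.4, 0.6, -0.2]
opening: 0.42
grasp_force: 0.0
```

```bash
python3 - <<'E'
from plan import *
o,x,r=pose(); print(H.T@(x-p[:3])*1000,o["opening"],H.T@o["wrist_force"])
delta(W([0,134,190]),Rp)
delta(W([0,0,190]),Rp)
E
```

```text
[  1.02194878 136.13235488  68.69039684] 0.42030671637342754 [-0.47507587  0.59328608 -0.03489457]
t 11.55 pos [0.6404 0.1158 0.1374] F [-0.4  0.6 -0.2] open 0.42 gf 0.0
dr [ -0.   0. -15.] xyz [ -0.1    0.21 -12.13] target [0.5863 0.1179 0.246 ]
t 11.55 pos [0.6404 0.1158 0.1374] F [-0.4  0.6 -0.2] open 0.42 gf 0.0
dr [ -0.   0. -15.] xyz [ -0.11  13.61 -12.13] target [ 0.5758 -0.0157  0.246 ]
```

{"api": "send_rows", "payload": {
  "dr": [
    [0,0,0],
    [0,0,0],
    [0,0,0],
    [0,0,-1],
    [0,0,-2.5],
    [0,0,-4],
    [0,0,-5.5],
    [0,0,-7]
  ],
  "xyz": [
    [0,0,-2.5],
    [0,0,-6],
    [0,0,-10],
    [0,1,-13],
    [0,4,-13],
    [0,7,-13],
    [0,10,-13],
    [0,13,-13]
  ],
  "jaw": [42,42,42,42,42,42,42,42]
}}

```text
time_s: 12.55
eef_pos: [0.5734, -0.0102, 0.2546]
eef_rot: [0.09, 0.922, 0.316, 0.207]
wrist_force: [0.7, 0.3, 0.3]
opening: 0.419
grasp_force: 0.0
```

{"api": "send_rows", "payload": {
  "dr": [
    [0,0,-1.5],
    [0,0,-3],
    [0,0,-4.5],
    [0,0,-6],
    [0,0,-7],
    [0,0,-8],
    [0,0,-8],
    [0,0,-8]
  ],
  "xyz": [
    [0,0,0],
    [0,0,0],
    [0,0,0],
    [0,0,0],
    [0,0,0],
    [0,0,0],
    [0,0,0],
    [0,0,0]
  ],
  "jaw": [55,55,55,55,55,55,55,55]
}}

```text
time_s: 13.55
eef_pos: [0.5734, -0.0095, 0.2544]
eef_rot: [0.165, 0.716, 0.661, 0.153]
wrist_force: [-0.0, 0.5, 0.6]
opening: 0.552
grasp_force: 0.0
```

```bash
python3 - <<'E'
from plan import *
delta(W([0,0,95]),Rp)
o,x,r=pose()
a=ctrl.camera("side")[:,:,::-1];b=ctrl.camera("top")[:,:,::-1]
cv2.imwrite("pics/c7.png",np.hstack([crop(a,195,130,65,97,6)[:,:390],crop(b,195,130,65,97,6)[:,:390]]))
g=lambda P:((proj("side",P)[0]-[195,130]+.4)*6).round(0)
k=lambda P:((proj("top",P)[0]-[195,130]+.4)*6+[390,0]).round(0)
for d in(-.08,-.054,-.03,0,.019): print(d,g(x+r[:,2]*d),k(x+r[:,2]*d))
E
```

```text
t 13.55 pos [ 0.5734 -0.0095  0.2544] F [-0.   0.5  0.6] open 0.552 gf 0.0
dr [-0.    0.   -0.02] xyz [-0.6  -0.1  10.38] target [ 0.6174 -0.019   0.1606]
-0.08 [505.  24.] [639. 476.]
-0.054 [472.  72.] [645. 453.]
-0.03 [443. 115.] [651. 434.]
0 [408. 167.] [658. 411.]
0.019 [386. 199.] [662. 397.]
```

View pics/c7.png

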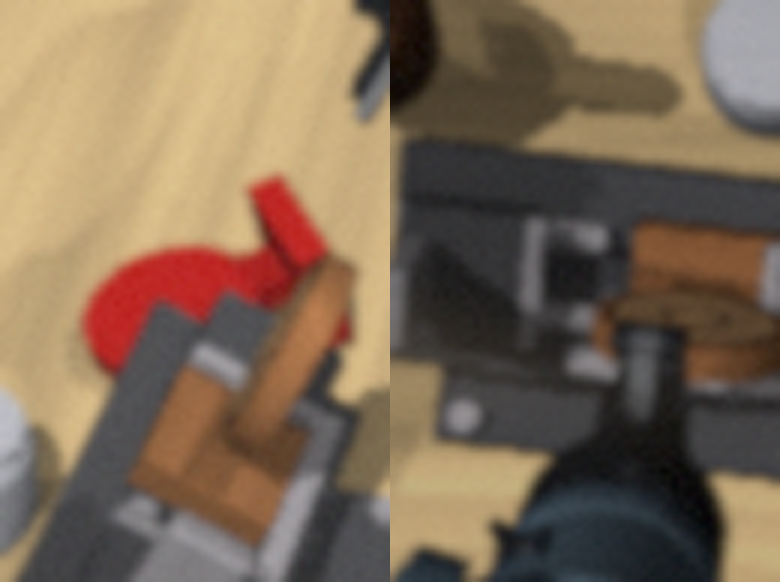

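The jaw is open: the foot's +y side now shows at about (210,490) in the side panel. The gripper lines up with the disc, so I descend.

{"api": "send_rows", "payload": {
  "dr": [
    [0,0,0],
    [0,0,0],
    [0,0,0],
    [0,0,0],
    [0,0,0],
    [0,0,0],
    [0,0,0],
    [0,0,0]
  ],
  "xyz": [
    [-0.3,0,1.5],
    [-0.6,-0.1,3.5],
    [-0.6,-0.1,5.5],
    [-0.6,-0.1,7],
    [-0.6,-0.1,8.5],
    [-0.6,-0.1,9.8],
    [-0.6,-0.1,10.8],
    [-0.6,-0.1,11.5]
  ],
  "jaw": [55,55,55,55,55,55,55,55]
}}

```text
time_s: 14.65
eef_pos: [0.6224, -0.0196, 0.15]
eef_rot: [0.165, 0.715, 0.662, 0.152]
wrist_force: [0.2, -0.6, -0.4]
opening: 0.55
grasp_force: 0.0
```

{"api": "send_rows", "payload": {
  "dr": [
    [0,0,0],
    [0,0,0],
    [0,0,0],
    [0,0,0],
    [0,0,0],
    [0,0,0],
    [0,0,0],
    [0,0,0]
  ],
  "xyz": [
    [0,0,0.1],
    [0,0,0.1],
    [0,0,0.1],
    [0,0,0.1],
    [0,0,0.1],
    [0,0,0.1],
    [0,0,0.1],
    [0,0,0.1]
  ],
  "jaw": [45,35,25,15,10,5,5,5]
}}

```text
time_s: 15.65
eef_pos: [0.6224, -0.0195, 0.1496]
eef_rot: [0.165, 0.715, 0.662, 0.152]
wrist_force: [-5.2, 1.8, 4.0]
opening: 0.18
grasp_force: 61.1
```

```bash
python3 - <<'E'
from plan import *
o,x,r=pose(); print(H.T@(x-p[:3])*1000,o["opening"],o["grasp_force"],H.T@o["wrist_force"],o["torque"])
E
```

```text
[-2.56163540e-01 -7.85995668e-02  8.28939224e+01] 0.17954900686981776 61.10142946243286 [-3.01524074  1.41969821  5.93795003] [0.22032231 0.77327826 0.07128305]
```

{"api": "send_rows", "payload": {
  "dr": [
    [0,0,0],
    [0,0,0],
    [0,0,0],
    [0,0,0],
    [0,0,0],
    [0,0,0],
    [0,0,0],
    [0,0,0]
  ],
  "xyz": [
    [0.2,0,-0.05],
    [0.5,0,-0.05],
    [0.8,0,-0.05],
    [1.1,0,-0.05],
    [1.4,0,-0.05],
    [1.7,0,-0.05],
    [2.0,0,-0.05],
    [2.0,0,-0.05]
  ],
  "jaw": [5,5,5,5,5,5,5,5]
}}

```text
time_s: 16.65
eef_pos: [0.624, 0.0006, 0.15]
eef_rot: [0.165, 0.715, 0.662, 0.152]
wrist_force: [0.5, 0.2, -2.0]
opening: 0.18
grasp_force: 60.0
```

```bash
python3 - <<'E'
from plan import *
o,x,r=pose(); print(H.T@(x-p[:3])*1000,o["opening"],o["grasp_force"],H.T@o["wrist_force"],o["torque"])
E
```

```text
[-6.07508501e-02  2.00612535e+01  8.32610115e+01] 0.1803813909732138 60.04883944988251 [-0.48448069  0.18753128 -2.01486933] [0.05197649 0.46807791 0.00316881]
```

Wrist force is down to the plaque's own weight. Draw it out.

{"api": "send_rows", "payload": {
  "dr": [
    [0,0,0],
    [0,0,0],
    [0,0,0],
    [0,0,0],
    [0,0,0],
    [0,0,0],
    [0,0,0],
    [0,0,0]
  ],
  "xyz": [
    [0,0,-0.5],
    [0,0,-1.5],
    [0,0,-3],
    [0,0,-5],
    [0,0,-7],
    [0,0,-9],
    [0,0,-11],
    [0,0,-12]
  ],
  "jaw": [5,5,5,5,5,5,5,5]
}}

```text
time_s: 17.65
eef_pos: [0.5717, 0.0044, 0.2603]
eef_rot: [0.166, 0.715, 0.661, 0.153]
wrist_force: [-0.1, -0.6, -2.1]
opening: 0.175
grasp_force: 60.0
```

```bash
python3 - <<'E'
from plan import *
o,x,r=pose(); print(o["opening"],o["grasp_force"],o["wrist_force"],o["torque"])
c=R.from_euler("z",.055).as_matrix(); P=np.array([.5075,.339,0])+c@[-.065,0,0]
for z in(.2,.088): delta(P+[0,0,z],up(.055))
cv2.imwrite("s8.png",ctrl.camera("side")[:,:,::-1]);cv2.imwrite("t8.png",ctrl.camera("top")[:,:,::-1])
E
```

```text
0.17527213418514892 60.033509731292725 [-0.06384859 -0.63769746 -2.07240969] [ 0.0431635   0.40246788 -0.00843683]
t 17.65 pos [0.5717 0.0044 0.2603] F [-0.1 -0.6 -2.1] open 0.175 gf 60.0
dr [ 4.35  0.3  -1.25] xyz [ 31.99 -16.53  -1.43] target [0.4426 0.3354 0.2   ]
t 17.65 pos [0.5717 0.0044 0.2603] F [-0.1 -0.6 -2.1] open 0.175 gf 60.0
dr [ 4.35  0.3  -1.25] xyz [ 32.   -21.46   8.62] target [0.4426 0.3354 0.088 ]
```

{"api": "send_rows", "payload": {
  "dr": [
    [0,0,0],
    [0.5,0,-0.1],
    [1.2,0.1,-0.3],
    [2,0.1,-0.5],
    [2.8,0.2,-0.8],
    [3.6,0.25,-1],
    [4.35,0.3,-1.25],
    [4.35,0.3,-1.25]
  ],
  "xyz": [
    [1,-1.5,-2],
    [4,-4,-4],
    [9,-6,-5.5],
    [14,-8,-6.5],
    [19,-10,-6.8],
    [24,-12,-6.8],
    [28.5,-13,-6.8],
    [31.5,-13.8,-6.8]
  ],
  "jaw": [5,5,5,5,5,5,5,5]
}}

```text
time_s: 18.75
eef_pos: [0.4432, 0.3325, 0.2569]
eef_rot: [-0.002, 0.687, 0.727, -0.002]
wrist_force: [0.5, -1.1, -2.5]
opening: 0.176
grasp_force: 60.0
```

```bash
python3 - <<'E'
from plan import *
c=R.from_euler("z",.055).as_matrix(); P=np.array([.5075,.339,0])+c@[-.065,0,0]
for z in(.15,.088): delta(P+[0,0,z],up(.055))
o,x,r=pose()
a=ctrl.camera("side")[:,:,::-1];b=ctrl.camera("top")[:,:,::-1]
cv2.imwrite("s9.png",a);cv2.imwrite("t9.png",b)
b0=x-[0,0,.083]
im=crop(a,195,234,160,150,3.5).copy(); im2=crop(b,75,150,68,150,3.5).copy()
M=up(.055); X=M[:,1];Y=M[:,0]
for (n,I,x0,y0) in(("side",im,195,234),("top",im2,75,150)):
    q=[((proj(n,b0+X*i*.032+Y*j*.035+[0,0,k])[0]-[x0,y0]+.5)*3.5).astype(int) for k in(0,.02) for i,j in((1,1),(1,-1),(-1,-1),(-1,1))]
    for s in(0,4): cv2.polylines(I,[np.array(q[s:s+4])],True,(0,255,0),1)
cv2.imwrite("pics/c9.png",np.hstack([im,im2]))
E
```

```text
t 18.75 pos [0.4432 0.3325 0.2569] F [ 0.5 -1.1 -2.5] open 0.176 gf 60.0
dr [-0.05 -0.01  0.01] xyz [2.900e-01 1.000e-02 1.069e+01] target [0.4426 0.3354 0.15  ]
t 18.75 pos [0.4432 0.3325 0.2569] F [ 0.5 -1.1 -2.5] open 0.176 gf 60.0
dr [-0.05 -0.01  0.01] xyz [ 0.28  0.04 16.89] target [0.4426 0.3354 0.088 ]
```

View pics/c9.png

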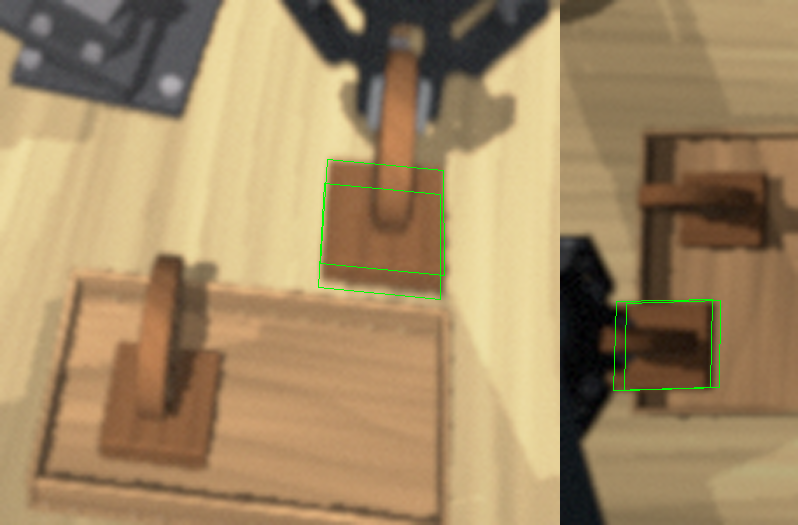

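The overlay matches the held plaque's foot to about 3 mm, upright over the near half of the tray. I lower it.

{"api": "send_rows", "payload": {
  "dr": [
    [0,0,0],
    [-0.05,0,0],
    [-0.05,0,0],
    [-0.05,0,0],
    [-0.05,0,0],
    [-0.05,0,0],
    [-0.05,0,0],
    [-0.05,0,0]
  ],
  "xyz": [
    [0.1,0,2],
    [0.2,0,4.5],
    [0.3,0,7],
    [0.3,0,9.5],
    [0.3,0,12],
    [0.3,0,14],
    [0.3,0,15.5],
    [0.3,0,16.2]
  ],
  "jaw": [5,5,5,5,5,5,5,5]
}}

```text
time_s: 19.85
eef_pos: [0.4421, 0.3332, 0.0955]
eef_rot: [0.0, 0.688, 0.726, 0.001]
wrist_force: [-0.9, -1.0, -2.5]
opening: 0.178
grasp_force: 60.0
```

{"api": "send_rows", "payload": {
  "dr": [
    [0,0,0],
    [0,0,0],
    [0,0,0],
    [0,0,0],
    [0,0,0],
    [0,0,0],
    [0,0,0],
    [0,0,0]
  ],
  "xyz": [
    [0,0,0.1],
    [0,0,0.2],
    [0,0,0.3],
    [0,0,0.4],
    [0,0,0.4],
    [0,0,0.4],
    [0,0,0.4],
    [0,0,0.4]
  ],
  "jaw": [5,5,5,5,5,5,5,5]
}}

```text
time_s: 20.85
eef_pos: [0.4423, 0.3337, 0.0925]
eef_rot: [0.0, 0.687, 0.726, 0.001]
wrist_force: [-0.6, 0.5, -2.7]
opening: 0.171
grasp_force: 60.0
```

{"api": "send_rows", "payload": {
  "dr": [
    [0,0,0],
    [0,0,0],
    [0,0,0],
    [0,0,0],
    [0,0,0],
    [0,0,0],
    [0,0,0],
    [0,0,0]
  ],
  "xyz": [
    [0,0,0.1],
    [0,0,0.2],
    [0,0,0.3],
    [0,0,0.4],
    [0,0,0.4],
    [0,0,0.4],
    [0,0,0.4],
    [0,0,0.4]
  ],
  "jaw": [5,5,5,5,5,5,5,5]
}}

```text
time_s: 21.85
eef_pos: [0.4423, 0.3338, 0.0885]
eef_rot: [0.0, 0.687, 0.726, 0.001]
wrist_force: [1.1, 0.2, -2.2]
opening: 0.179
grasp_force: 60.0
```

{"api": "send_rows", "payload": {
  "dr": [
    [0,0,0],
    [0,0,0],
    [0,0,0],
    [0,0,0],
    [0,0,0],
    [0,0,0],
    [0,0,0],
    [0,0,0]
  ],
  "xyz": [
    [0,0,0.05],
    [0,0,0.1],
    [0,0,0.15],
    [0,0,0.2],
    [0,0,0.25],
    [0,0,0.25],
    [0,0,0.25],
    [0,0,0.25]
  ],
  "jaw": [5,5,5,5,5,5,5,5]
}}

```text
time_s: 22.85
eef_pos: [0.4424, 0.3338, 0.087]
eef_rot: [0.001, 0.687, 0.726, 0.001]
wrist_force: [-2.8, -2.9, 7.3]
opening: 0.179
grasp_force: 61.3
```

Contact felt (the vertical force went from -2.2 to +7.3 N). I release and back off.

{"api": "send_rows", "payload": {
  "dr": [
    [0,0,0],
    [0,0,0],
    [0,0,0],
    [0,0,0],
    [0,0,0],
    [0,0,0],
    [0,0,0],
    [0,0,0]
  ],
  "xyz": [
    [0,0,0],
    [0,0,0],
    [0,0,0],
    [0,0,0],
    [0,0,0],
    [0,0,0],
    [0,0,0],
    [0,0,0]
  ],
  "jaw": [5,19,22,28,36,45,50,50]
}}

```text
time_s: 23.85
eef_pos: [0.4423, 0.3338, 0.086]
eef_rot: [0.0, 0.687, 0.726, 0.001]
wrist_force: [0.3, 0.0, 0.1]
opening: 0.5
grasp_force: 0.0
```

{"api": "send_rows", "payload": {
  "dr": [
    [0,0,0],
    [0,0,0],
    [0,0,0],
    [0,0,0],
    [0,0,0],
    [0,0,0],
    [0,0,0],
    [0,0,0]
  ],
  "xyz": [
    [0,0,-1],
    [0,0,-3],
    [0,0,-6],
    [0,0,-9],
    [0,0,-12],
    [0,0,-15],
    [0,0,-17],
    [0,0,-18]
  ],
  "jaw": [50,50,50,50,50,50,50,50]
}}

```text
time_s: 24.85
eef_pos: [0.4424, 0.3338, 0.268]
eef_rot: [0.001, 0.687, 0.726, 0.002]
wrist_force: [-0.3, 1.1, -0.5]
opening: 0.5
grasp_force: 0.0
```

```bash
python3 - <<'E'
from plan import *
a=ctrl.camera("side")[:,:,::-1];b=ctrl.camera("top")[:,:,::-1]
cv2.imwrite("s10.png",a);cv2.imwrite("t10.png",b)
# changed/foot-colour extents vs the start, in tray near half
for n,im in(("side",a),("top",b)):
    d=cv2.absdiff(im,cv2.imread(n+"0raw.png")).max(2)
    c=R.from_euler("z",.055).as_matrix(); o=np.array([.5075,.339,.005])
    q=proj(n,[o+c@np.array([x,y,.02]) for x,y in((-.025,-.035),(-.025,.035),(-.105,.035),(-.105,-.035))])
    f=proj(n,[o+c@np.array([-.065+.032*i,.035*j-.004,.02]) for i,j in((1,1),(1,-1),(-1,-1),(-1,1))])
    x0,y0=(q.min(0)-8).astype(int); x1,y1=(q.max(0)+8).astype(int)
    m=(d>45)[max(y0,0):y1,max(x0,0):x1]; ys,xs=np.nonzero(m)
    print(n,"changed box",xs.min()+x0,xs.max()+x0,ys.min()+y0,ys.max()+y0,"pred foot top",f.round(1).tolist())
# lever approach: tool down, yaw; shut fingers at pad -x side
cp=np.array([.5265,-.306,0]);M=R.from_euler("z",.11).as_matrix()
delta(cp+M@np.array([-.075,0,.2]),up(.11))
E
```

```text
side changed box 281 312 328 368 pred foot top [[281.2, 359.6], [283.1, 330.4], [312.9, 333.4], [312.6, 362.9]]
top changed box 107 141 238 261 pred foot top [[112.3, 238.9], [136.3, 238.3], [136.0, 260.3], [111.9, 260.9]]
t 24.95 pos [0.4424 0.3338 0.2673] F [ 0.1 -0.3 -1.6] open 0.5 gf 0.0
dr [ 0.04 -0.02 -0.53] xyz [-64.77  -2.64   6.6 ] target [ 0.452  -0.3142  0.2   ]
```

The plaque stands where predicted. Next is the lever.

{"api": "send_rows", "payload": {
  "dr": [
    [0,0,0],
    [0,0,0],
    [0,0,0],
    [0,0,-0.1],
    [0,0,-0.2],
    [0,0,-0.3],
    [0,0,-0.4],
    [0,0,-0.5]
  ],
  "xyz": [
    [-2,0,0],
    [-6,0,0],
    [-11,0,0],
    [-16,0,0],
    [-21,-0.5,0],
    [-26,-1,0],
    [-31,-1.5,0],
    [-36,-2,0]
  ],
  "jaw": [40,30,20,10,0,0,0,0]
}}

```text
time_s: 25.95
eef_pos: [0.4402, -0.0291, 0.2644]
eef_rot: [-0.0, 0.668, 0.744, 0.001]
wrist_force: [1.4, 1.0, -0.1]
opening: 0.0
grasp_force: 0.0
```

{"api": "send_rows", "payload": {
  "dr": [
    [0,0,0],
    [0,0,0],
    [0,0,0],
    [0,0,0],
    [0,0,0],
    [0,0,0],
    [0,0,0],
    [0,0,0]
  ],
  "xyz": [
    [-5,0,0],
    [-10,0,0],
    [-15,0,0],
    [-20,0,0],
    [-24,0,1],
    [-27,0,2],
    [-28.5,0,3],
    [-28.5,0,4]
  ],
  "jaw": [0,0,0,0,0,0,0,0]
}}

```text
time_s: 26.95
eef_pos: [0.4715, -0.3106, 0.2239]
eef_rot: [-0.0, 0.669, 0.744, 0.001]
wrist_force: [-0.6, -0.4, -0.5]
opening: -0.005
grasp_force: 0.0
```

```bash
cat > lev.py <<'E'
from plan import *
cp=np.array([.5265,-.306,0]);M=R.from_euler("z",.11).as_matrix()
o,x,r=pose();print("in counter",M.T@(x-cp)*1000,"F",M.T@o["wrist_force"])
E
python3 - <<'E'
from lev import *
delta(cp+M@np.array([-.06,0,.09]),up(.11))
E
```

```text
in counter [-55.21918087   1.46104884 223.94810676] F [-0.67687365 -0.30797588 -0.54383833]
t 26.95 pos [ 0.4715 -0.3106  0.2239] F [-0.6 -0.4 -0.5] open -0.005 gf 0.0
dr [ 0.01 -0.02 -0.04] xyz [-0.18 -0.5  13.39] target [ 0.4669 -0.3126  0.09  ]
```

{"api": "send_rows", "payload": {
  "dr": [
    [0,0,0],
    [0,0,0],
    [0,0,0],
    [0,0,0],
    [0,0,0],
    [0,0,0],
    [0,0,0],
    [0,0,0]
  ],
  "xyz": [
    [-0.1,-0.5,1.5],
    [-0.2,-0.7,4],
    [-0.2,-0.7,6.5],
    [-0.2,-0.7,9],
    [-0.2,-0.7,11],
    [-0.2,-0.7,12.5],
    [-0.2,-0.7,13.2],
    [-0.2,-0.7,13.2]
  ],
  "jaw": [0,0,0,0,0,0,0,0]
}}

```text
time_s: 27.95
eef_pos: [0.4658, -0.3126, 0.0931]
eef_rot: [0.0, 0.668, 0.744, 0.001]
wrist_force: [0.5, 0.5, 0.2]
opening: 0.0
grasp_force: 0.0
```

{"api": "send_rows", "payload": {
  "dr": [
    [0,0,0],
    [0,0,0],
    [0,0,0],
    [0,0,0],
    [0,0,0],
    [0,0,0],
    [0,0,0],
    [0,0,0]
  ],
  "xyz": [
    [0,0.5,0],
    [0,1,0],
    [0,1.5,0],
    [0,2,0],
    [0,2.5,0],
    [0,3,0],
    [0,3.5,0],
    [0,3.5,0]
  ],
  "jaw": [0,0,0,0,0,0,0,0]
}}

```text
time_s: 28.95
eef_pos: [0.5009, -0.3091, 0.0932]
eef_rot: [0.0, 0.668, 0.744, 0.001]
wrist_force: [-1.5, -0.5, 0.3]
opening: 0.002
grasp_force: 0.7
```

```bash
python3 lev.py
```

```text
in counter [-25.77179397  -0.29851929  93.20929855] F [-1.54400748 -0.3189254   0.34630506]
```

{"api": "send_rows", "payload": {
  "dr": [
    [0,0,0],
    [0,0,0],
    [0,0,0],
    [0,0,0],
    [0,0,0],
    [0,0,0],
    [0,0,0],
    [0,0,0]
  ],
  "xyz": [
    [0,0.3,0],
    [0,0.6,0],
    [0,0.9,0],
    [0,1.2,0],
    [0,1.5,0],
    [0,1.7,0],
    [0,1.7,0],
    [0,1.7,0]
  ],
  "jaw": [0,0,0,0,0,0,0,0]
}}

```text
time_s: 29.95
eef_pos: [0.5174, -0.3072, 0.0932]
eef_rot: [0.0, 0.668, 0.744, 0.001]
wrist_force: [-1.3, 0.1, -0.4]
opening: 0.002
grasp_force: 1.0
```

{"api": "send_rows", "payload": {
  "dr": [
    [0,0,0],
    [0,0,0],
    [0,0,0],
    [0,0,0],
    [0,0,0],
    [0,0,0],
    [0,0,0],
    [0,0,0]
  ],
  "xyz": [
    [0,0.1,0],
    [0,0.2,0],
    [0,0.3,0],
    [0,0.4,0],
    [0,0.5,0],
    [0,0.5,0],
    [0,0.5,0],
    [0,0.5,0]
  ],
  "jaw": [0,0,0,0,0,0,0,0]
}}

```text
time_s: 30.95
eef_pos: [0.5226, -0.3068, 0.0935]
eef_rot: [0.001, 0.668, 0.744, 0.001]
wrist_force: [-2.7, 0.3, -2.2]
opening: 0.002
grasp_force: 1.0
```

```bash
python3 lev.py
```

```text
in counter [-4.00873772 -0.40457081 93.49204802] F [-2.68895734  0.63601762 -2.18660434]
```

{"api": "send_rows", "payload": {
  "dr": [
    [0,0,0],
    [0,0,0],
    [0,0,0],
    [0,0,0],
    [0,0,0],
    [0,0,0],
    [0,0,0],
    [0,0,0]
  ],
  "xyz": [
    [0,0.1,0],
    [0,0.2,0],
    [0,0.3,0],
    [0,0.4,0],
    [0,0.4,0],
    [0,0.4,0],
    [0,0.4,0],
    [0,0.4,0]
  ],
  "jaw": [0,0,0,0,0,0,0,0]
}}

```text
time_s: 31.95
eef_pos: [0.5265, -0.3064, 0.0935]
eef_rot: [0.001, 0.668, 0.744, 0.001]
wrist_force: [-2.3, 0.2, -0.5]
opening: -0.003
grasp_force: 1.1
```

```bash
python3 lev.py
```

```text
in counter [-2.21096370e-02 -3.94473378e-01  9.34891168e+01] F [-2.29955627  0.48437418 -0.53059438]
```

{"api": "send_rows", "payload": {
  "dr": [
    [0,0,0],
    [0,0,0],
    [0,0,0],
    [0,0,0],
    [0,0,0],
    [0,0,0],
    [0,0,0],
    [0,0,0]
  ],
  "xyz": [
    [0,0.1,0],
    [0,0.2,0],
    [0,0.3,0],
    [0,0.4,0],
    [0,0.4,0],
    [0,0.4,0],
    [0,0.4,0],
    [0,0.4,0]
  ],
  "jaw": [0,0,0,0,0,0,0,0]
}}

```text
time_s: 32.95
eef_pos: [0.5292, -0.306, 0.0932]
eef_rot: [-0.001, 0.668, 0.744, 0.0]
wrist_force: [-8.4, 0.1, 1.6]
opening: -0.001
grasp_force: 4.0
```

```bash
python3 lev.py
```

```text
in counter [ 2.68690038 -0.34127765 93.23202648] F [-8.37986125  1.00071559  1.6217212 ]
```

The force rose sharply to 8.4 N and the motion halted, so the lever is at its stop. I back off and move clear.

{"api": "send_rows", "payload": {
  "dr": [
    [0,0,0],
    [0,0,0],
    [0,0,0],
    [0,0,0],
    [0,0,0],
    [0,0,0],
    [0,0,0],
    [0,0,0]
  ],
  "xyz": [
    [0,-0.5,0],
    [0,-1.5,0],
    [0,-3,0],
    [0,-4.5,0],
    [0,-6,0],
    [0,-7.5,-2],
    [0,-9,-5],
    [0,-10,-9]
  ],
  "jaw": [0,0,0,0,0,0,0,0]
}}

```text
time_s: 33.95
eef_pos: [0.4291, -0.3162, 0.1831]
eef_rot: [-0.001, 0.668, 0.744, 0.001]
wrist_force: [0.4, 0.4, 0.3]
opening: 0.0
grasp_force: 0.0
```

{"api": "send_rows", "payload": {
  "dr": [
    [0,0,0],
    [0,0,0],
    [0,0,0],
    [0,0,0],
    [0,0,0],
    [0,0,0],
    [0,0,0],
    [0,0,0]
  ],
  "xyz": [
    [0,0,-2],
    [0,0,-3],
    [0,0,-4],
    [0,0,-4],
    [0,0,-4],
    [0,0,-4],
    [0,0,-4],
    [0,0,-4]
  ],
  "jaw": [0,0,0,0,0,0,0,0]
}}

```text
time_s: 34.95
eef_pos: [0.4307, -0.3167, 0.223]
eef_rot: [0.0, 0.668, 0.744, 0.001]
wrist_force: [0.7, -0.5, -0.7]
opening: 0.004
grasp_force: 0.0
```

```bash
python3 - <<'E'
from lev import *
print(o["wrist_force"],o["dq"].round(3))
a=ctrl.camera("side")[:,:,::-1].astype(int);b=ctrl.camera("top")[:,:,::-1].astype(int)
for n,im,ref,box in(("side lever",a,cv2.imread("side0raw.png"),(275,135,305,180)),("side plaque",a,cv2.imread("s10.png"),(205,304,330,384)),("top plaque",b,cv2.imread("t10.png"),(92,180,156,275)),("vise side",a,cv2.imread("s10.png"),(190,170,270,265))):
    x0,y0,x1,y1=box; d=np.abs(im-ref.astype(int)).max(2)[y0:y1,x0:x1]; print(n,(d>45).sum(),d.mean().round(1))
E
```

```text
in counter [-9.63512992e+01 -1.07000845e-01  2.22988869e+02] F [ 0.66518147 -0.54042753 -0.71486727]
[ 0.7204884  -0.46413875 -0.71486727] [ 0.001 -0.003 -0.002  0.001 -0.     0.   ]
side lever 0 6.5
side plaque 157 17.3
top plaque 33 13.0
vise side 70 18.6
```

```bash
python3 - <<'E'
from h import *
for n,box,ref in(("side",(255,300,330,384),"side0raw.png"),("top",(95,228,150,275),"top0raw.png")):
    im=ctrl.camera(n)[:,:,::-1]; x0,y0,x1,y1=box
    m=(cv2.absdiff(im,cv2.imread(ref)).max(2)>45)[y0:y1,x0:x1]
    k=cv2.morphologyEx(m.astype(np.uint8),cv2.MORPH_OPEN,np.ones((3,3)));ys,xs=np.nonzero(k)
    print(n,xs.min()+x0,xs.max()+x0,ys.min()+y0,ys.max()+y0)
    i0=cv2.imread(n[0]+"10.png"); s,_=cv2.phaseCorrelate(np.float32(cv2.cvtColor(i0,6)[y0:y1,x0:x1]),np.float32(cv2.cvtColor(im,6)[y0:y1,x0:x1]));print("shift",s)
E
```

```text
side 281 313 307 368
shift (0.44196612585871264, -0.1207276260460759)
top 109 146 239 260
shift (-0.11458119665485711, 0.04356403765136818)
```

The plaque is in place and standing, and the lever is back at rest, so I hand in.

```bash
python3 -c "
from bench import ctrl
print(ctrl.hand_in())"
```

```text
the job is handed in; nothing more can be done
None
```

I handed the job in at about 35 s of the 67 s: the jaw was slid to its stop and left open, the plaque stands upright in the tray's near half, and the lever was pushed to its stop and sprang back (no verdict was returned).

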